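# Next tin into the date coder

### The job

The tin standing in the coder's corner has been date-coded: take it out and stand it on the green mat at the empty near end of the row of finished tins, end to end and in line with them, leaving about the same gap as they have between them. Then bring the uncoded tin from the black mat and press it into the coder's corner for printing: standing flat on the bed, its white code panel flush against the print slot of the fence and its end against the end stop. Finish while still gripping it and pushing it firmly against both stops; do not let go, and leave the finished tins, the tamper and the jar where they are.

Things in the scene. Friction and masses are not known exactly. Their poses are not given: they have to be found in the camera images.
- coder: Low bench inkjet coder, fixed. Origin under its bed at table height, directly below the middle of a tin that is fully home in the corner; +x points from the bed to the fence (away from the operator), +y along the fence towards the end stop. The flat aluminium bed is 15 mm above the table and reaches x -95 to +22 mm, y -130 to +70 mm; behind the fence a black tunnel (17 mm above the bed) reaches x 75 mm, then the white housing (50 mm above the bed) x 75 to 171 mm.
- fence: Straight aluminium fence across the whole coder, 10 mm thick, its top 18 mm above the bed, fixed. Its face towards the operator is the plane x = 22.5 mm of the coder's frame. Same axes as the coder, origin on the bed above the coder's origin.
- end_stop: Dark steel end stop, square to the fence, fixed: 56 mm long along x (from x = -37 mm up to the fence), 14 mm thick, top 18 mm above the bed, two black screw heads on top up to 22 mm above the bed. Its stop face is the plane y = +35 mm of the coder's frame and looks to -y. Same axes and origin as the fence.
- print_window (a point): Middle of the black print slot, on the fence's face, 9 mm above the bed. Axes as the coder. A tin fully home has the middle of its code panel here.
- out_mat: Green mat, 300 x 105 mm, 4 mm thick, fixed; origin at the centre of its underside, x along its length away from the robot. The finished tins stand at its middle and far part; the near end (-x) is empty. It lies to the left or the right of the coder.
- in_mat: Black rubber mat, same size and axes as the green one, fixed, on the other side of the coder; the uncoded tin and a tamper stand on it.
- coded_tin_center (a point): Centre (half-way up) of the coded tin, which starts in the coder's corner, loose, standing a few mm clear of the stops. Rigid red tin with a brass-rimmed steel lid and a black label on its broad sides, 45 (x) x 70 (y) x 70 (z) mm, about 0.15 kg; x is its thin direction, y its long one, z up; a white code panel (44 x 12 mm) is low on its +x face. Gripped across its thin direction about 10 mm above its middle, the fingertips stay clear above the fence and end stop.
- coded_tin: The same tin, origin at the centre of its underside.
- blank_tin_center (a point): Centre (half-way up) of the uncoded tin, loose, on the black mat, same tin and axes; its white code panel, on the +x face, has no print yet and faces roughly away from the robot.
- blank_tin: The uncoded tin, origin at the centre of its underside.
- blank_panel (a point): Middle of the uncoded tin's white code panel, on its +x face (22.5 mm from the tin's centre), 9 mm above the tin's underside. Axes as the tin.
- done_a_center (a point): Centre of the finished tin at the far end of the row on the green mat, same tin; its long direction y lies along the row. Leave it alone.
- done_b_center (a point): Centre of the finished tin in the middle of the green mat, in line with the far one with a gap of about 20 mm between their ends (90 mm between centres); its +y points along the row towards the robot, where the next tin belongs. Leave it alone.
- tamper: Steel tamper, 58 mm across, 86 mm tall with a black handle, standing on the far part of the black mat. Origin at the centre of its underside. Leave it alone.
- canister: Amber glass jar with a black lid, 80 mm across, 110 mm tall, standing on the table beyond the coder, to its right. Origin at the centre of its underside. Leave it alone.

How it is judged:
By the outcome, as a careful person would: the job done as asked, in the order asked, and still so for the second after the job is handed in, while the arm keeps its last pose, push and grip.
It also fails if it takes over 66 s, if anything falls off the work surface, if the arm or the gripper's body presses on something with over 40 N, if the wrist force passes 120 N, or if a joint passes its speed limit or range.

### The arm

A 6-joint arm with a two-finger parallel gripper is mounted at the origin on the work surface. World frame = base frame: x ahead of the robot, y to its left, z up, the work surface at z = 0. Lengths are in mm, angles in rad, forces in N, time in s.
With the tool pointing down it reaches from about 400 to 925 mm from the base axis. Payload 12.5 kg.
Tool frame: the origin (TCP) lies between the finger pads; the fingertips stand 11 mm ahead of it and the grasp point (between the pads) lies 8 mm behind it (env.tip_extent is the distance from the TCP to the fingertips, in mm); x points along the fingers, z is the direction in which the jaws open and shut, and the axes are right-handed (so a half turn about x gives the same grasp; the last joint's range is limited). The gripper opens to 95 mm and grips with 3 to 60 N. Pads are 20 mm wide; open, the fingers measure 119 mm over their backs; the gripper's body (75 mm by 180 mm) begins 59 mm behind the grasp point.
Start: joints at [1.147, 0.491, 1.559, -0, 1.092, -0.106], TCP at [195.281, 593.726, 225.661] pointing down, gripper open.
Joint ranges: [-3.1, 3.1], [-0.84, 2.19], [0.05, 2.79], [-1.13, 4.28], [0.06, 2.93], [-2.69, 2.69]. Speed limits (rad/s): [2.22, 2.22, 2.79, 3.14, 3.14, 3.14].

### API

Orientations are given as [roll, pitch, yaw] about the fixed x, y, z axes, in that order (R = Rz(yaw) Ry(pitch) Rx(roll)).
In Python, from cell import status, imaging, env gives the robot as it stands. The module is installed in compiled form; this text tells all that it offers.
- The arm moves only by the tool apply_moves, never from a script. Its argument "increments" is a list of rows, each a list of 5 numbers: the closure, from 0 (fully open) to 1 (shut), then the shift along the tool's x, y, z in mm, then the turn about the tool's x in degrees. A call has 1 to 10 rows; each row shifts and turns the commanded pose from where the row before left it, along the tool's axes as they then stand; what a row does not reach is not made up. A row lasts 1/10 s, in which the tool goes at most 50 mm and 8.59 degrees, less where a joint would pass 70% of its speed; a pose out of reach is approached as far as the arm can. A call with a gripper value outside its range is refused whole. The fingers move at their own pace and stop on an object; the grip force is fixed at half the most. Time passes only in rows, so rows that do not move let the fingers close. It gives the time, the measured TCP pose, the force and the opening at its end, in the units of the state.
- status.state(): the state, without advancing time (a new reading comes with each control period).
- imaging.read_camera(name): name is "side" or "top" or "wrist"; returns a dict with "pixels" (384x512x3 uint8, red, green, blue), "fovy" (degrees; the focal length in pixels is half the picture's height over the tangent of half this angle, whatever the lens; pixels are square), "cx", "cy" (the principal point, pixels), "distortion" ([k1, k2, p1, p2, k3] as OpenCV has them; the pictures are not rectified), "R" (3x3) and "t" (3): a world point X has camera coordinates R X + t. Camera axes: x right, y down, z forward; pixel columns grow to the right and rows downward; lengths in mm; the calibration is good to about 2 mm. A picture is of the moment at which its call begins. There is no depth.
- env.job_done(): hands the job in, once; it reports no verdict.
The state is a dict: "t": time; "joints": joint angles; "qvel": joint speeds; "tau": joint torques, N m; "eef_pos": TCP position; "tcp_rot": TCP orientation; "ft_force": force on the tool from outside, world axes, zero at the start; "moment": the same for the moment, N m; "opening": opening from 0.0 (shut) to 1.0 (fully open).
Only numpy, scipy, OpenCV 4.12 (cv2) and the standard library are available. Lean on these libraries where they do the work, as an engineer would, in place of code of your own. Each camera call takes 0.05 s, during which the arm holds its last target. There are 200 camera calls.

## Working session

There is one attempt and no reset: what is moved stays moved. The work goes in short steps, Python scripts to look and compute and a tool call to move; the robot and the scene stay as the last step left them, time stands still between calls to the robot, and variables do not carry over. Pictures are saved under pics/ and viewed, about 8 in all and at most 12, crops included, and the job is handed in when it is done.

Besides the shell and the picture viewer there is one more tool, called as name(argument=value, ...) on one line, values as JSON. apply_moves: Moves the arm, as the interface text tells. Its arguments: {"type":"object","properties":{"increments":{"type":"array"}},"required":["increments"]}

```bash
mkdir -p pics; cat > h.py <<'E'
import numpy as np, cv2
from cell import status, imaging, env
def cam(n,save=None):
    c=imaging.read_camera(n)
    if save: cv2.imwrite('pics/'+save,cv2.cvtColor(c['pixels'],cv2.COLOR_RGB2BGR))
    return c
def K(c):
    h=c['pixels'].shape[0]; f=h/2/np.tan(np.radians(c['fovy'])/2)
    return np.array([[f,0,c['cx']],[0,f,c['cy']],[0,0,1.]])
def rays(c,uv):
    n=cv2.undistortPoints(np.array(uv,float).reshape(-1,1,2),K(c),np.array(c['distortion'],float)).reshape(-1,2)
    R=np.array(c['R']);t=np.array(c['t'])
    d=np.c_[n,np.ones(len(n))]@R
    return -R.T@t, d
def plane(c,uv,z):
    o,d=rays(c,uv); return o+d*((z-o[2])/d[:,2])[:,None]
def tri(c1,u1,c2,u2):
    out=[]
    o1,D1=rays(c1,u1);o2,D2=rays(c2,u2)
    for a,b in zip(D1,D2):
        s=np.linalg.lstsq(np.c_[a,-b],o2-o1,rcond=None)[0]
        p,q=o1+a*s[0],o2+b*s[1]; out.append(np.r_[(p+q)/2,np.linalg.norm(p-q)])
    return np.array(out)
def proj(c,P):
    rv=cv2.Rodrigues(np.array(c['R'],float))[0]
    return cv2.projectPoints(np.array(P,float).reshape(-1,1,3),rv,np.array(c['t'],float),K(c),np.array(c['distortion'],float))[0].reshape(-1,2)
E
python3 - <<'E'
from h import *
import pickle
np.set_printoptions(precision=3,suppress=True)
d={}
for n in('top','side','wrist'):
    c=cam(n,n+'0.png');d[n]=c
    print(n,c['fovy'],-np.array(c['R']).T@np.array(c['t']),c['distortion'])
pickle.dump(d,open('c0.pkl','wb'))
print(status.state())
E
```

```text
top 53.19223966507956 [577.051   2.889 933.191] [-0.12  0.    0.    0.    0.  ]
side 53.85191444244963 [ 534.554 -526.383  675.957] [-0.045  0.     0.     0.     0.   ]
wrist 71.90088534217146 [125.556 616.609 385.153] [-0.044  0.     0.     0.     0.   ]
{'t': 0.15, 'joints': array([ 1.147,  0.491,  1.559,  0.   ,  1.092, -0.106]), 'qvel': array([ 0.   , -0.002, -0.001,  0.001,  0.001, -0.   ]), 'tau': array([  0.002, -61.29 , -25.828,   0.069,   0.047,  -0.   ]), 'eef_pos': array([195.2  , 593.571, 225.208]), 'tcp_rot': array([ 3.021,  1.57 , -2.009]), 'ft_force': array([-0.692,  0.27 ,  0.12 ]), 'moment': array([-0.058,  0.003,  0.015]), 'opening': 1.0020997272812093}
```

View pics/top0.png

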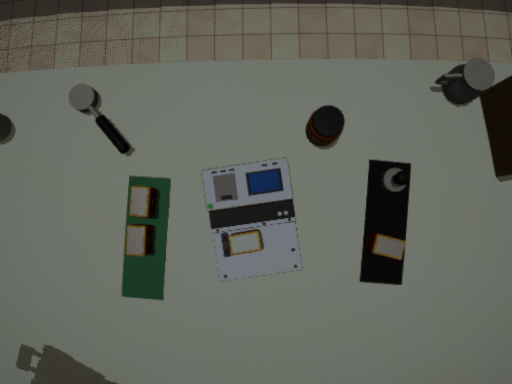

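View pics/side0.png

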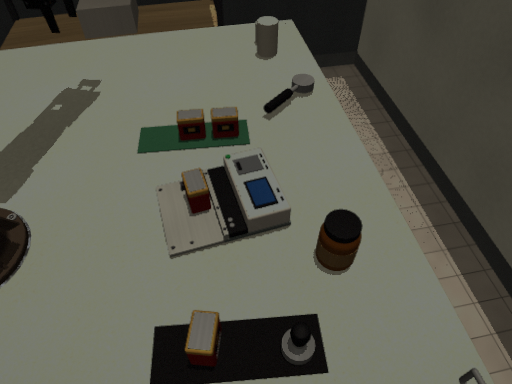

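Top view (up = +x, left = +y): green mat on the left (147,238) with tins at (143,201) and (139,240). Coder is in the middle, with the coded tin at (244,243) and the end stop on its left. Black mat on the right, with the blank tin at (390,247) and the tamper at (396,179). The jar is at (326,125). The side view agrees: blank tin (203,338), coded tin (197,188).

```bash
python3 - <<'E'
from h import *
import pickle
np.set_printoptions(precision=1,suppress=True)
d=pickle.load(open('c0.pkl','rb'))
seeds={'top':dict(coded=(244,243),blank=(390,247),a=(140,201),b=(137,240)),'side':dict(coded=(196,177),blank=(204,328),a=(225,113),b=(190,117))}
res={}
for n in('top','side'):
    hsv=cv2.cvtColor(d[n]['pixels'],cv2.COLOR_RGB2HSV)
    m=((hsv[...,0]>12)&(hsv[...,0]<32)&(hsv[...,1]>110)&(hsv[...,2]>90)).astype(np.uint8)
    m=cv2.morphologyEx(m,cv2.MORPH_CLOSE,np.ones((3,3)))
    cs,_=cv2.findContours(m,cv2.RETR_EXTERNAL,cv2.CHAIN_APPROX_NONE)
    for k,s in seeds[n].items():
        best=[c for c in cs if cv2.contourArea(c)>30 and abs(cv2.boundingRect(c)[0]+cv2.boundingRect(c)[2]/2-s[0])<15 and abs(cv2.boundingRect(c)[1]+cv2.boundingRect(c)[3]/2-s[1])<18]
        if not best: print(n,k,'none',hsv[s[1]-12:s[1]+12:3,s[0]].tolist());continue
        c=max(best,key=cv2.contourArea); M=cv2.moments(cv2.convexHull(c)); u=(M['m10']/M['m00'],M['m01']/M['m00'])
        res[n,k]=u; print(n,k,np.array(u),cv2.contourArea(c),cv2.boundingRect(c))
        if n=='top':
            P=plane(d[n],cv2.boxPoints(cv2.minAreaRect(c)),{'coded':85}.get(k,74)); r=cv2.minAreaRect(P[:,:2].astype(np.float32)); print('  rect',r)
            e1=P[1]-P[0];e2=P[2]-P[1];e=e1 if np.linalg.norm(e1)>np.linalg.norm(e2) else e2; print('  long',np.degrees(np.arctan2(e[1],e[0])))
for k in seeds['top']:
    if ('side',k) in res and ('top',k) in res: print(k,tri(d['top'],[res['top',k]],d['side'],[res['side',k]]))
# green mat
for n in ('top','side'):
    hsv=cv2.cvtColor(d[n]['pixels'],cv2.COLOR_RGB2HSV)
    m=((hsv[...,0]>60)&(hsv[...,0]<90)&(hsv[...,1]>120)).astype(np.uint8)
    c=max(cv2.findContours(cv2.morphologyEx(m,cv2.MORPH_CLOSE,np.ones((25,25))),cv2.RETR_EXTERNAL,cv2.CHAIN_APPROX_NONE)[0],key=cv2.contourArea)
    b=cv2.boxPoints(cv2.minAreaRect(c)) ; print(n,b.tolist()); print(plane(d[n],b,4))
E
```

```text
top coded [244.5 242.7] 545.5 (229, 231, 32, 24)
  rect ((503.7246398925781, 45.084163665771484), (43.11760711669922, 67.42628479003906), 9.368132591247559)
  long -80.63184569522919
top blank none [[8, 85, 12], [18, 157, 86], [20, 17, 90], [20, 17, 92], [20, 17, 92], [20, 17, 91], [20, 17, 91], [18, 183, 102]]
top a none [[23, 19, 108], [21, 16, 109], [19, 19, 110], [19, 19, 110], [19, 19, 109], [21, 17, 108], [23, 19, 107], [19, 19, 107]]
top b none [[24, 25, 104], [17, 17, 106], [15, 19, 105], [21, 17, 103], [19, 20, 104], [17, 18, 102], [25, 15, 100], [17, 18, 99]]
side coded [194.3 181. ] 46.5 (182, 168, 26, 26)
side blank [201.5 331.6] 1031.5 (185, 310, 33, 44)
side a none [[36, 33, 124], [35, 35, 124], [27, 45, 103], [20, 25, 92], [20, 25, 93], [18, 142, 97], [18, 191, 48], [1, 235, 38]]
side b none [[36, 33, 125], [34, 36, 120], [20, 25, 92], [23, 25, 93], [20, 42, 91], [19, 184, 65], [10, 203, 44], [2, 197, 22]]
coded [[503.3  45.2  80.1   0.1]]
top [[122.01168823242188, 295.813232421875], [129.46304321289062, 176.59144592285156], [169.05838012695312, 179.066162109375], [161.60702514648438, 298.2879638671875]]
[[366.5 354.5   4. ]
 [661.6 332.9   4. ]
 [653.7 232.7   4. ]
 [361.6 254.2   4. ]]
side [[136.21453857421875, 128.458251953125], [246.18792724609375, 119.74748992919922], [249.0130615234375, 155.414794921875], [139.0396728515625, 164.12554931640625]]
[[353.6 352.5   4. ]
 [663.6 329.2   4. ]
 [645.8 181.8   4. ]
 [364.2 204.7   4. ]]
```

```bash
python3 - <<'E'
from h import *
import pickle
np.set_printoptions(precision=1,suppress=True)
d=pickle.load(open('c0.pkl','rb'))
seeds={'top':dict(coded=(244,243),blank=(390,247),a=(140,201),b=(137,240)),'side':dict(coded=(196,177),blank=(204,328),a=(225,113),b=(190,117))}
res={}
for n in('top','side'):
    hsv=cv2.cvtColor(d[n]['pixels'],cv2.COLOR_RGB2HSV).astype(int)
    m=((hsv[...,0]>12)&(hsv[...,0]<32)&(hsv[...,1]>110)&(hsv[...,2]>60)).astype(np.uint8)
    for k,s in seeds[n].items():
        w=np.zeros_like(m); w[s[1]-24:s[1]+24,s[0]-22:s[0]+22]=1
        pts=np.argwhere(m&w)[:,::-1].astype(np.float32)
        r=cv2.minAreaRect(pts); res[n,k]=r[0]
        M=cv2.moments(cv2.convexHull(pts)); u=(M['m10']/M['m00'],M['m01']/M['m00']);
        if n=='side': res[n,k]=u
        print(n,k,len(pts),r,np.array(u))
        if n=='top':
            P=plane(d[n],cv2.boxPoints(r),{'coded':85}.get(k,74))
            e1=P[1]-P[0];e2=P[2]-P[1]
            if np.linalg.norm(e1)<np.linalg.norm(e2):e1,e2=e2,e1
            print('  c',P.mean(0),np.linalg.norm(e1),np.linalg.norm(e2),'long deg',np.degrees(np.arctan2(e1[1],e1[0])))
for k in seeds['top']: print(k,tri(d['top'],[res['top',k]],d['side'],[res['side',k]]))
b=[[210,217],[293,208]]
f=plane(d['top'],b,30); print(f,np.degrees(np.arctan2(*(f[0]-f[1])[[1,0]])))
im=cv2.cvtColor(d['top']['pixels'],cv2.COLOR_RGB2BGR)
i1=cv2.resize(im[145:290,190:310],None,fx=4,fy=4,interpolation=cv2.INTER_CUBIC); cv2.imwrite('pics/crop1.png',cv2.convertScaleAbs(i1,alpha=1.5))
E
```

```text
top coded 165 ((244.4864959716797, 242.41891479492188), (20.056676864624023, 31.400205612182617), 80.53767395019531) [244.5 242.4]
  c [504.3  45.1  85. ] 69.46762043530444 44.21325989904197 long deg -81.17847670922164
top blank 162 ((388.7353210449219, 246.55886840820312), (29.831880569458008, 19.645383834838867), 14.03624439239502) [388.8 246.5]
  c [ 488.7 -279.4   74. ] 68.98927563697531 44.14740772491965 long deg -104.92530128140143
top a 152 ((138.9735107421875, 200.8441162109375), (18.7906436920166, 30.52520751953125), 4.39870548248291) [139.  200.9]
  c [599.4 285.6  74. ] 69.77564020804456 44.232235706838225 long deg -4.557112570425348
top b 160 ((135.68548583984375, 235.31727600097656), (19.51821517944336, 40.29567337036133), 4.513988018035889) [136.3 236.4]
  c [520.9 293.8  74. ] 92.03045320735305 45.8568049274543 long deg -5.120431980740003
side coded 145 ((194.6241912841797, 181.52227783203125), (23.476238250732422, 22.00897216796875), 73.61045837402344) [194.5 181.6]
side blank 298 ((201.474365234375, 331.4959716796875), (28.021276473999023, 43.35759353637695), 8.972626686096191) [201.7 331.2]
side a 85 ((219.82070922851562, 113.34828186035156), (10.131549835205078, 34.29778289794922), 85.2363510131836) [221.1 113.3]
side b 95 ((193.9655303955078, 115.0862045288086), (10.962004661560059, 34.96215057373047), 85.2363510131836) [193.3 114.8]
coded [[503.5  45.4  78.1   0.3]]
blank [[ 487.8 -281.    68.6    0.8]]
a [[595.4 288.   67.4   8.3]]
b [[519.5 295.7  68.    2. ]]
[[560.2 128.6  30. ]
 [579.  -67.4  30. ]] 95.46410861249275
```

View pics/crop1.png

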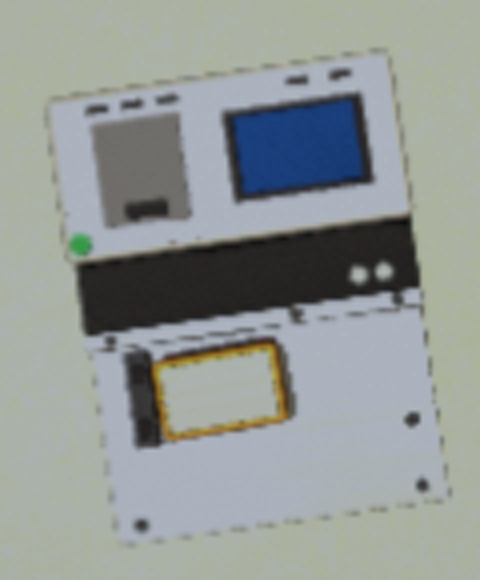

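Crop: coded tin brass rim spans (155..292, 340..440), turned a few degrees from the fence, with the end stop on its left at (143,400). Good enough to approach; I'll work out the first move next.

```bash
cat >> h.py <<'E'
from scipy.spatial.transform import Rotation as Ro
np.set_printoptions(precision=2,suppress=True)
def toolR(): return Ro.from_euler('xyz',status.state()['tcp_rot']).as_matrix()
def jaw(R): return np.degrees(np.arctan2(R[1,2],R[0,2]))
def plan(xyz,jawdeg,pos=None,jaw0=None):
    """turn about tool x (world yaw -turn as tool points down), then shift in turned tool axes"""
    R=toolR(); s=status.state()
    p=np.array(s['eef_pos'])
    dy=(jawdeg-jaw(R)+90)%180-90
    for t in (dy,dy-180*np.sign(dy)):
        R2=R@Ro.from_euler('x',-t,degrees=True).as_matrix()
        print('turn about tool x %.2f  shift after turn'%(-t),R2.T@(np.array(xyz)-p),'jaw end %.2f'%jaw(R2))
E
python3 - <<'E'
from h import *
R=toolR();print(R,jaw(R))
s=status.state();c=cam('wrist')
C=-np.array(c['R']).T@np.array(c['t']);print('cam in tool',R.T@(C-s['eef_pos']),'axes(tool)\n',R.T@np.array(c['R']).T, K(c))
plan([503.5,45.2,225],8.8)
E
```

```text
[[-0.   -0.95  0.31]
 [-0.    0.31  0.95]
 [-1.    0.   -0.  ]] 71.79335604025522
cam in tool [-160.02   73.37    0.01] axes(tool)
 [[ 0.   -0.26  0.96]
 [-0.   -0.96 -0.26]
 [ 1.   -0.   -0.  ]] [[264.75   0.   257.37]
 [  0.   264.75 194.31]
 [  0.     0.     1.  ]]
turn about tool x 62.99  shift after turn [   0.53 -589.1   220.75] jaw end 8.80
turn about tool x -117.01  shift after turn [   0.53  589.1  -220.75] jaw end -171.20
```

apply_moves(increments=[[0,0,-33.5,-20.5,0],[0,0,-33.5,-20.5,0],[0,0,-33.5,-20.5,0],[0,0,-33.5,-20.5,0],[0,0,-33.5,-20.5,0],[0,0,-33.5,-20.5,0],[0,0,-33.5,-20.5,0],[0,0,-33.5,-20.5,0],[0,0,-33.5,-20.5,0],[0,0,-33.5,-20.5,0]])

```text
t: 1.2
eef_pos: [450.3, 292.9, 225.7]
tcp_rot: [0.27, 1.571, 1.523]
ft_force: [0.0, 0.4, 0.2]
opening: 1.003
```

apply_moves(increments=[[0,0,0,0,0],[0,0,0,0,0]])

```text
t: 1.4
eef_pos: [449.7, 293.8, 225.5]
tcp_rot: [1.81, 1.57, 3.061]
ft_force: [-0.4, 0.0, 0.3]
opening: 0.998
```

```bash
python3 - <<'E'
from h import *
import pickle
s=status.state();print(s['eef_pos'],s['joints'],s['qvel'],jaw(toolR()))
c=cam('wrist','w1.png');pickle.dump(c,open('w1.pkl','wb'))
plan([503.5,45.2,225],8.8)
E
```

```text
[449.69 293.77 225.48] [ 0.46  0.37  1.77  0.    1.   -0.8 ] [ 0.04 -0.    0.    0.    0.    0.01] 71.68059369559744
turn about tool x 62.96  shift after turn [   0.5  -254.59   15.56] jaw end 8.80
turn about tool x -117.04  shift after turn [  0.5  254.59 -15.56] jaw end -171.20
```

View pics/w1.png

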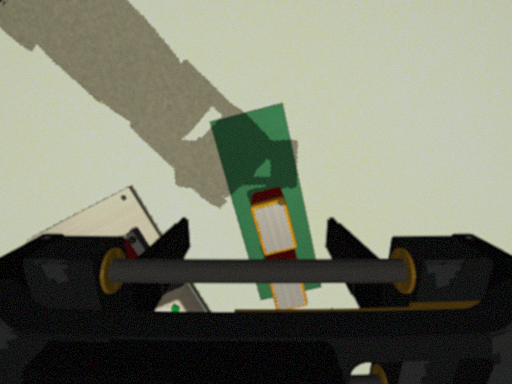

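Wrist view: done_b's lid at (273,225), the far tin at (290,293), and the empty mat end with corners (211,121) and (283,103).

```bash
cat >> h.py <<'E'
def lid(c,seed,z,win=50,vmin=70,exclude=None):
    """brass-rimmed lid: minAreaRect of brass pixels connected near seed, on plane z"""
    hsv=cv2.cvtColor(c['pixels'],cv2.COLOR_RGB2HSV).astype(int)
    m=((hsv[...,0]>11)&(hsv[...,0]<32)&(hsv[...,1]>100)&(hsv[...,2]>vmin)).astype(np.uint8)
    w=np.zeros_like(m);w[max(0,seed[1]-win):seed[1]+win,max(0,seed[0]-win):seed[0]+win]=1
    n,l,st,_=cv2.connectedComponentsWithStats(cv2.morphologyEx(m*w,cv2.MORPH_CLOSE,np.ones((3,3))),connectivity=8)
    k=1+np.argmax(st[1:,4]); pts=np.argwhere(l==k)[:,::-1]
    pts=cv2.convexHull(pts.astype(np.float32)).reshape(-1,2)
    P=plane(c,pts,z)[:,:2].astype(np.float32)
    r=cv2.minAreaRect(P); b=cv2.boxPoints(r); e1=b[1]-b[0];e2=b[2]-b[1]
    if np.linalg.norm(e1)<np.linalg.norm(e2):e1,e2=e2,e1
    print('px n',st[k],'centre',b.mean(0),'size',np.linalg.norm(e1),np.linalg.norm(e2),'long deg',np.degrees(np.arctan2(e1[1],e1[0]))%180)
    uv=proj(c,np.c_[b,np.full(4,z)]); return b.mean(0),uv.mean(0)
E
python3 - <<'E'
from h import *
import pickle
c=pickle.load(open('w1.pkl','rb'))
b,uv=lid(c,(273,225),74,35)
t=pickle.load(open('c0.pkl','rb'))['top']
b2,uv2=lid(t,(137,240),74,20)
print(uv,uv2,tri(c,[uv],t,[uv2]))
print('mat near corners',plane(c,[[211,121],[283,103]],4))
E
```

```text
px n [250 196  47  60 664] centre [507.45 295.89] size 74.42072 45.625698 long deg 176.72021
px n [126 225  20  31 144] centre [509.79 295.1 ] size 68.15028 44.14621 long deg 176.77785
[273.36 225.93] [135.14 240.2 ] [[508.97 296.21  68.7    1.38]]
mat near corners [[357.85 255.82   4.  ]
 [366.6  358.13   4.  ]]
```

apply_moves(increments=[[0,0,0,0,8],[0,0,0,0,8],[0,0,0,0,8],[0,0,0,0,8],[0,0,0,0,8],[0,0,0,0,8],[0,0,0,0,8],[0,0,0,0,7]])

```text
t: 2.25
eef_pos: [448.4, 295.5, 225.7]
tcp_rot: [2.163, 1.571, 2.313]
ft_force: [0.2, -0.1, -0.0]
opening: 1.0
```

apply_moves(increments=[[0,0,-42,2.6,0],[0,0,-42,2.6,0],[0,0,-42,2.6,0],[0,0,-42,2.6,0],[0,0,-42,2.6,0],[0,0,-44,2.6,0],[0,0,0,0,0],[0,0,0,0,0]])

```text
t: 3.05
eef_pos: [503.5, 46.1, 225.6]
tcp_rot: [2.032, 1.57, 2.185]
ft_force: [-0.3, -0.3, -0.2]
opening: 1.003
```

```bash
python3 - <<'E'
from h import *
import pickle
s=status.state();print(s['eef_pos'],s['joints'],jaw(toolR()))
c=cam('wrist','w2.png');pickle.dump(c,open('w2.pkl','wb'))
uv0=proj(c,[[503.5,45.2,85]])[0];print(uv0)
b,uv=lid(c,tuple(uv0.astype(int)),85,60)
t=pickle.load(open('c0.pkl','rb'))['top'];
print(tri(c,[uv],t,[[244.5,242.4]]))
E
```

```text
[503.45  46.13 225.58] [-0.04  0.32  1.85  0.    0.97 -0.19] 8.751431925642196
[256.82 188.11]
px n [237 157  41  59 758] centre [503.7   46.77] size 69.72112 46.52773 long deg 98.75877
[[503.7   45.51  75.78   0.36]]
```

View pics/w2.png

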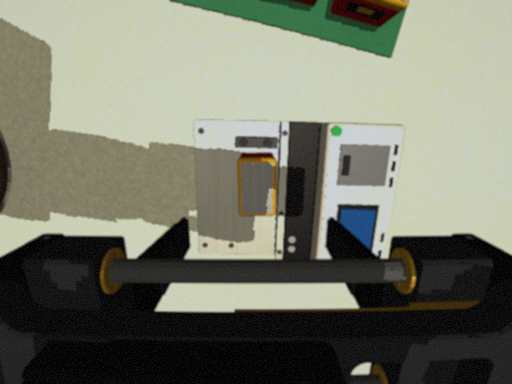

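The coder is in view: bed left edge about col 195, fence line about col 280, end stop (258,142), coded tin lid (257,187). Tin centre is (503.6,45.6), thin direction 8.8°, right under the tool. Descending to grip it.

apply_moves(increments=[[0,35,0,0,0],[0,35,0,0,0],[0,35,0,0,0],[0,30,0,0,0],[0,20,0,0,0],[0,12,0,0,0],[0,5.5,0,0,0],[0,0,0,0,0],[0,0,0,0,0]])

```text
t: 4.0
eef_pos: [504.0, 46.1, 53.9]
tcp_rot: [-0.108, 1.57, 0.046]
ft_force: [0.1, 0.2, 0.4]
opening: 1.002
```

apply_moves(increments=[[1,0,0,0,0],[1,0,0,0,0],[1,0,0,0,0],[1,0,0,0,0],[1,0,0,0,0],[1,0,0,0,0],[1,0,0,0,0],[1,0,0,0,0]])

```text
t: 4.8
eef_pos: [503.6, 45.7, 53.1]
tcp_rot: [2.663, 1.571, 2.817]
ft_force: [-1.2, -0.4, 1.3]
opening: 0.474
```

```bash
python3 - <<'E'
from h import *
import pickle
c=pickle.load(open('w2.pkl','rb'))
im=cv2.cvtColor(c['pixels'],cv2.COLOR_RGB2BGR)[110:270,180:330]
cv2.imwrite('pics/crop2.png',cv2.convertScaleAbs(cv2.resize(im,None,fx=3.7,fy=3.7,interpolation=cv2.INTER_NEAREST),alpha=1.3))
s=status.state();print(s['eef_pos'],s['opening'],s['ft_force'],jaw(toolR()))
E
```

```text
[503.59  45.68  53.11] 0.4742405216916624 [-1.19 -0.41  1.33] 8.792095190642094
```

View pics/crop2.png

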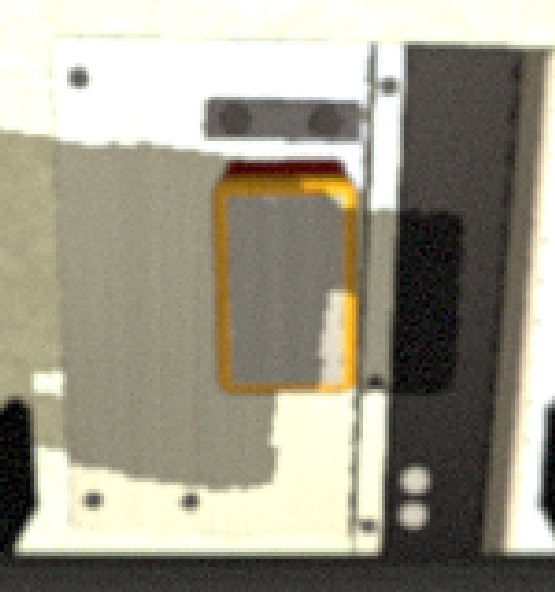

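Crop: fence back edge (405,45)→(383,550), end stop's stop edge at row 137 from x=205 to 358, bed front edge (57,40)→(68,530).

```bash
python3 - <<'E'
from h import *
import pickle
c=pickle.load(open('w2.pkl','rb'))
def P(pts,z): return plane(c,[[x/3.7+179.5,y/3.7+109.5] for x,y in pts],z)[:,:2]
hsv=c['pixels'].astype(int)
def ang(a): v=a[0]-a[-1]; return np.degrees(np.arctan2(v[1],v[0]))
b=P([(405,45),(383,550)],33); f=P([(372,45),(352,550)],24); e=P([(205,137),(358,137)],33);l=P([(57,40),(68,530)],15)
print('fence back',b,ang(b)); print('fence face',f,ang(f)); print('stop edge',e,ang(e)); print('bed front',l,ang(l))
# sub-pixel fence/tunnel edge: strongest dark step per row in rows 124-160, 215-255
g=cv2.cvtColor(c['pixels'],cv2.COLOR_RGB2GRAY).astype(float); pts=[]
for r in list(range(126,162))+list(range(218,256)):
    if 224>r: pass
    x0=289.5-(r-122)*6/136.6; xs=np.arange(int(x0)-5,int(x0)+6); d=-np.diff(g[r,xs]); k=d.argmax()
    if d[k]>40: pts.append((xs[k]+ (d[max(0,k-1):k+2]*np.arange(-1,2)[:len(d[max(0,k-1):k+2])]).sum()/d[max(0,k-1):k+2].sum()+.5,r))
Q=plane(c,pts,33)[:,:2]; v=cv2.fitLine(Q.astype(np.float32),cv2.DIST_HUBER,0,.01,.01).ravel(); print(len(pts),'back line',v,np.degrees(np.arctan2(v[1],v[0]))%180)
th=np.arctan2(v[1],v[0]); u=np.array([-v[1],v[0]]); 
yd=np.array([v[0],v[1]])*np.sign(v[1]); xd=np.array([yd[1],-yd[0]])
face=xd@v[2:]-10; stop=(e@yd).mean()
home=xd*(face-22.5)+yd*(stop-35); print('home centre',home,'coder x dir',np.degrees(np.arctan2(xd[1],xd[0])))
tin=np.array([503.6,45.6]); print('tin rel to home in coder',xd@(tin-home),yd@(tin-home))
# placement target
a=np.array([599.4,285.6]);bb=np.array([509,295.9])
w=pickle.load(open('w1.pkl','rb'));lid(w,(290,293),74,18)
E
```

```text
fence back [[532.88 125.94]
 [559.87 -67.47]] 97.94319622570042
fence face [[522.24 124.29]
 [548.97 -74.16]] 97.67081565997361
stop edge [[468.19  83.82]
 [522.06  92.1 ]] -171.2684630347867
bed front [[408.58 108.86]
 [431.09 -88.12]] 96.51852939621249
74 back line [  0.13  -0.99 545.7   30.64] 97.6867
home centre [509.68  54.61] coder x dir 7.6866918
tin rel to home in coder -7.225457943611249 -8.113534951620764
px n [272 282  36  29 140] centre [620.69 272.23] size 67.40288 32.87261 long deg 29.288454
```

apply_moves(increments=[[1,-10,0,0,0],[1,-20,0,0,0],[1,-30,0,0,0],[1,-30,0,0,0],[1,-30,0,0,0],[1,-20,0,0,0],[1,-10,0,0,0]])

```text
t: 5.5
eef_pos: [504.0, 45.7, 205.4]
tcp_rot: [-0.157, 1.568, -0.003]
ft_force: [0.5, -1.0, -1.3]
opening: 0.47
```

apply_moves(increments=[[1,0,0,0,-7.65],[1,0,0,0,-7.65],[1,0,0,0,-7.65],[1,0,0,0,-7.65],[1,0,0,0,-7.65],[1,0,0,0,-7.65],[1,0,0,0,-7.65],[1,0,0,0,-7.65],[1,0,0,0,-7.65],[1,0,0,0,-7.65]])

```text
t: 6.5
eef_pos: [503.3, 45.7, 202.7]
tcp_rot: [1.497, 1.57, 2.991]
ft_force: [-0.5, 0.3, -1.3]
opening: 0.472
```

```bash
python3 - <<'E'
from h import *
s=status.state();print(s['eef_pos'],s['joints'])
plan([419.7,302.7,203],85.3)
E
```

```text
[503.34  45.71 202.74] [-0.04  0.35  1.87  0.    0.92 -1.53]
turn about tool x 0.30  shift after turn [ -0.13 104.42 249.28] jaw end 85.30
turn about tool x -179.70  shift after turn [  -0.13 -104.42 -249.28] jaw end -94.70
```

apply_moves(increments=[[1,0,13,31.2,0.3],[1,0,13,31.2,0],[1,0,13,31.2,0],[1,0,13,31.2,0],[1,0,13,31.2,0],[1,0,13,31.2,0],[1,0,13,31.2,0],[1,0,13,31.2,0],[1,0,0,0,0],[1,0,0,0,0]])

```text
t: 7.5
eef_pos: [421.2, 303.6, 202.7]
tcp_rot: [2.238, 1.57, -2.56]
ft_force: [0.7, 0.2, -1.1]
opening: 0.47
```

```bash
python3 - <<'E'
from h import *
import pickle
s=status.state();print(s['eef_pos'],s['joints'])
plan([419.7,302.7,42.5],85.3)
c=cam('wrist','w3.png');pickle.dump(c,open('w3.pkl','wb'))
print(proj(c,[[509.4,295.6,74]]))
E
```

```text
[421.15 303.61 202.73] [ 0.5   0.37  1.84 -0.    0.93 -0.99]
turn about tool x -0.21  shift after turn [160.23   1.25  -0.92] jaw end 85.30
turn about tool x 179.79  shift after turn [160.23  -1.25   0.92] jaw end -94.70
[[257.39 260.33]]
```

View pics/w3.png

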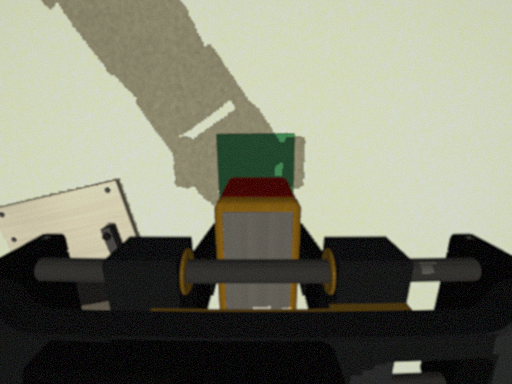

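Held tin (218–300) is square over the mat (217–295). Lowering.

apply_moves(increments=[[1,30,1.2,-0.9,0],[1,35,0,0,0],[1,35,0,0,0],[1,30,0,0,0],[1,15,0,0,0],[1,8,0,0,0],[1,4,0,0,0],[1,0,0,0,0],[1,0,0,0,0]])

```text
t: 8.45
eef_pos: [420.9, 302.6, 46.9]
tcp_rot: [-0.938, 1.569, 0.545]
ft_force: [0.0, -0.8, -1.2]
opening: 0.47
```

apply_moves(increments=[[1,1,0,0,0],[1,1,0,0,0],[1,1,0,0,0],[1,0,0,0,0]])

```text
t: 8.85
eef_pos: [420.4, 302.6, 43.1]
tcp_rot: [-0.069, 1.571, 1.414]
ft_force: [-0.5, -0.4, -1.4]
opening: 0.469
```

apply_moves(increments=[[1,1,0,0,0],[1,0.5,0,0,0],[1,0,0,0,0],[1,0,0,0,0]])

```text
t: 9.25
eef_pos: [420.5, 302.6, 42.1]
tcp_rot: [-0.881, 1.57, 0.602]
ft_force: [-0.3, -0.1, 6.2]
opening: 0.476
```

Touched down at TCP z 42 with 6 N. Releasing and rising.

apply_moves(increments=[[0,0,0,0,0],[0,0,0,0,0],[0,0,0,0,0],[0,0,0,0,0],[0,0,0,0,0],[0,0,0,0,0]])

```text
t: 9.85
eef_pos: [420.5, 302.6, 41.6]
tcp_rot: [0.021, 1.571, 1.504]
ft_force: [-0.1, -0.7, 0.6]
opening: 0.916
```

apply_moves(increments=[[0,-15,0,0,0],[0,-30,0,0,0],[0,-35,0,0,0],[0,-35,0,0,0],[0,-35,0,0,0],[0,-25,0,0,0],[0,-10,0,0,0],[0,0,0,0,0]])

```text
t: 10.65
eef_pos: [420.6, 302.7, 227.3]
tcp_rot: [-0.963, 1.569, 0.52]
ft_force: [-0.2, -1.1, -1.3]
opening: 0.998
```

```bash
python3 - <<'E'
from h import *
import pickle
s=status.state();print(s['eef_pos'],s['opening'])
c=cam('wrist','w4.png');t=cam('top','t4.png');pickle.dump((c,t),open('w4.pkl','wb'))
for k,n,P in((c,'w',[420.5,302.6,74]),(t,'t',[420.5,302.6,74]),(c,'wb',[509.4,295.6,74]),(t,'tb',[509.4,295.6,74])):
    u=proj(k,[P])[0].astype(int);print(n,u)
    try: lid(k,tuple(u),74,36 if 'w' in n else 18)
    except Exception as e: print(e)
plan([488.3,-280,225],-15)
E
```

```text
[420.63 302.68 227.33] 0.9980428463495731
w [257 184]
px n [239 155  38  58 711] centre [420.51 302.64] size 71.71799 44.886757 long deg 173.92967
t [132 279]
px n [125 263  19  11  67] centre [446.47 298.59] size 42.80043 20.86289 long deg 86.94249
wb [258 250]
px n [240 222  36  38 460] centre [495.47 296.17] size 52.542435 45.046448 long deg 176.04004
tb [134 240]
px n [126 225  20  31 150] centre [509.77 295.  ] size 68.40903 44.364197 long deg 176.75558
turn about tool x -80.01  shift after turn [   0.75  544.83 -216.66] jaw end 165.00
turn about tool x 99.99  shift after turn [   0.75 -544.83  216.66] jaw end -15.00
```

View pics/w4.png

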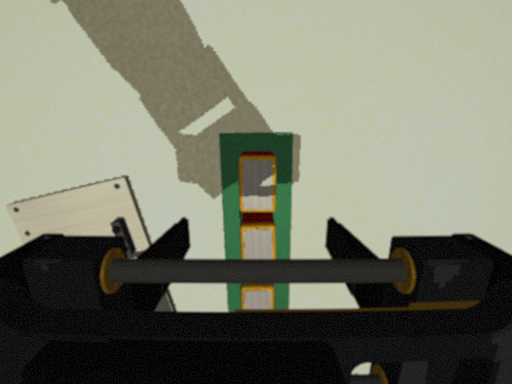

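Placed tin's lid (258,182) lines up with done_b (258,240) at about 89 mm spacing. On to the blank tin.

apply_moves(increments=[[0,0,0,0,8.4],[0,0,0,0,8.4],[0,0,0,0,8.4],[0,0,0,0,8.4],[0,0,0,0,8.4],[0,0,0,0,8.4],[0,0,0,0,8.4],[0,0,0,0,8.4],[0,0,0,0,8.4],[0,0,0,0,8.4]])

```text
t: 11.75
eef_pos: [420.0, 302.3, 224.8]
tcp_rot: [-2.679, 1.568, -2.667]
ft_force: [-0.1, 0.2, 0.1]
opening: 1.003
```

apply_moves(increments=[[0,0,0,0,8],[0,0,0,0,8],[0,0,-40,15.9,0],[0,0,-40,15.9,0],[0,0,-40,15.9,0],[0,0,-40,15.9,0],[0,0,-40,15.9,0],[0,0,-40,15.9,0],[0,0,-40,15.9,0],[0,0,-40,15.9,0]])

```text
t: 12.75
eef_pos: [459.8, -41.2, 225.1]
tcp_rot: [3.135, 1.568, 2.873]
ft_force: [0.8, 0.0, 0.1]
opening: 0.998
```

apply_moves(increments=[[0,0,-40,15.9,0],[0,0,-40,15.9,0],[0,0,-40,15.9,0],[0,0,-40,15.9,0],[0,0,-40,15.9,0],[0,0,-25,10,0],[0,0,0,0,0],[0,0,0,0,0]])

```text
t: 13.55
eef_pos: [488.0, -279.8, 224.8]
tcp_rot: [2.706, 1.568, 2.443]
ft_force: [-0.5, 0.0, -0.1]
opening: 0.998
```

```bash
python3 - <<'E'
from h import *
import pickle
s=status.state();print(s['eef_pos'],s['joints'],jaw(toolR()))
c=cam('wrist','w5.png');pickle.dump(c,open('w5.pkl','wb'))
u=proj(c,[[488.3,-280,74]])[0];print(u)
b,uv=lid(c,tuple(u.astype(int)),74,45)
print(tri(c,[uv],pickle.load(open('c0.pkl','rb'))['top'],[[388.8,246.5]]))
E
```

```text
[ 488.01 -279.81  224.79] [-0.64  0.4   1.71  0.    1.03 -0.38] -15.070651381906183
[257.44 185.74]
px n [238 156  40  59 730] centre [ 488.35 -280.15] size 71.928185 46.368412 long deg 74.931046
[[ 488.84 -278.89   75.31    0.29]]
```

View pics/w5.png

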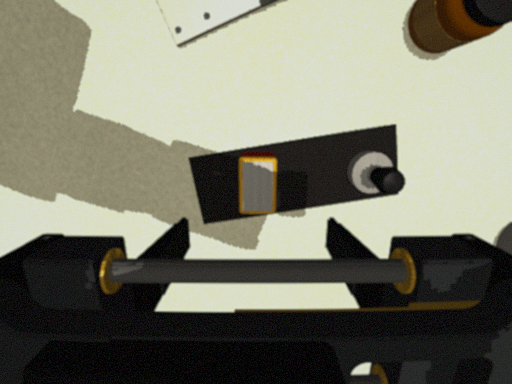

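Blank tin lid at (258,185), directly under the tool and aligned, tamper clear at (375,175). Descending to z 42 and gripping.

apply_moves(increments=[[0,30,0,0,0],[0,35,0,0,0],[0,35,0,0,0],[0,35,0,0,0],[0,25,0,0,0],[0,15,0,0,0],[0,7,0,0,0],[0,0,0,0,0],[0,0,0,0,0]])

```text
t: 14.5
eef_pos: [488.9, -279.6, 45.3]
tcp_rot: [-0.234, 1.57, -0.495]
ft_force: [0.1, 0.3, 0.4]
opening: 1.001
```

apply_moves(increments=[[1,0,0,0,0],[1,0,0,0,0],[1,0,0,0,0],[1,0,0,0,0],[1,0,0,0,0],[1,0,0,0,0],[1,0,0,0,0],[1,0,0,0,0]])

```text
t: 15.3
eef_pos: [488.5, -279.9, 44.6]
tcp_rot: [2.647, 1.57, 2.386]
ft_force: [-0.6, -0.1, 0.3]
opening: 0.474
```

apply_moves(increments=[[1,-10,0,0,0],[1,-20,0,0,0],[1,-30,0,0,0],[1,-35,0,0,0],[1,-35,0,0,0],[1,-20,0,0,0],[1,-10,0,0,0],[1,0,0,0,0]])

```text
t: 16.1
eef_pos: [488.8, -280.1, 205.8]
tcp_rot: [-0.319, 1.569, -0.581]
ft_force: [0.1, 0.5, -2.8]
opening: 0.472
```

```bash
python3 - <<'E'
from h import *
s=status.state();print(s['eef_pos'],s['joints'],jaw(toolR()))
th=np.radians(7.5);xd=np.array([np.cos(th),np.sin(th)]);yd=np.array([-xd[1],xd[0]])
g=np.array([509.7,54.6])-15*xd-18*yd;print(g)
plan([*g,s['eef_pos'][2]],7.5)
E
```

```text
[ 488.82 -280.06  205.77] [-0.64  0.42  1.74  0.    0.98 -0.38] -15.005354593952193
[497.18  34.8 ]
turn about tool x -22.51  shift after turn [ -0.34 311.08  49.38] jaw end 7.50
turn about tool x 157.49  shift after turn [  -0.34 -311.08  -49.38] jaw end -172.50
```

apply_moves(increments=[[1,0,0,0,-7.5],[1,0,0,0,-7.5],[1,0,0,0,-7.5],[1,0,35,5.5,0],[1,0,40,6.3,0],[1,0,40,6.3,0],[1,0,40,6.3,0],[1,0,40,6.3,0],[1,0,40,6.3,0],[1,0,40,6.3,0]])

```text
t: 17.1
eef_pos: [495.0, -0.0, 203.3]
tcp_rot: [2.823, 1.569, 2.954]
ft_force: [1.2, 0.2, -2.0]
opening: 0.472
```

apply_moves(increments=[[1,0,36,6.1,0],[1,0,0,0,0],[1,0,0,0,0],[1,0,0,0,0]])

```text
t: 17.5
eef_pos: [496.8, 34.2, 203.9]
tcp_rot: [2.989, 1.569, 3.119]
ft_force: [0.4, -0.3, -1.4]
opening: 0.469
```

```bash
python3 - <<'E'
from h import *
import pickle
s=status.state();print(s['eef_pos'],s['joints'],jaw(toolR()),s['ft_force'])
c=cam('wrist','w6.png');pickle.dump(c,open('w6.pkl','wb'))
t=cam('top');pickle.dump(t,open('t6.pkl','wb'))
plan([497.2,34.8,56],7.5)
im=cv2.cvtColor(c['pixels'],cv2.COLOR_RGB2BGR)[60:330,130:430]
cv2.imwrite('pics/crop6.png',cv2.convertScaleAbs(cv2.resize(im,None,fx=2.2,fy=2.2,interpolation=cv2.INTER_CUBIC),alpha=1.3))
E
```

```text
[496.81  34.19 203.89] [-0.06  0.34  1.89 -0.    0.91 -0.19] 7.46705226588498 [ 0.35 -0.29 -1.38]
turn about tool x -0.09  shift after turn [148.23   0.89   0.46] jaw end 7.50
turn about tool x 179.91  shift after turn [148.23  -0.89  -0.46] jaw end -172.50
```

View pics/crop6.png

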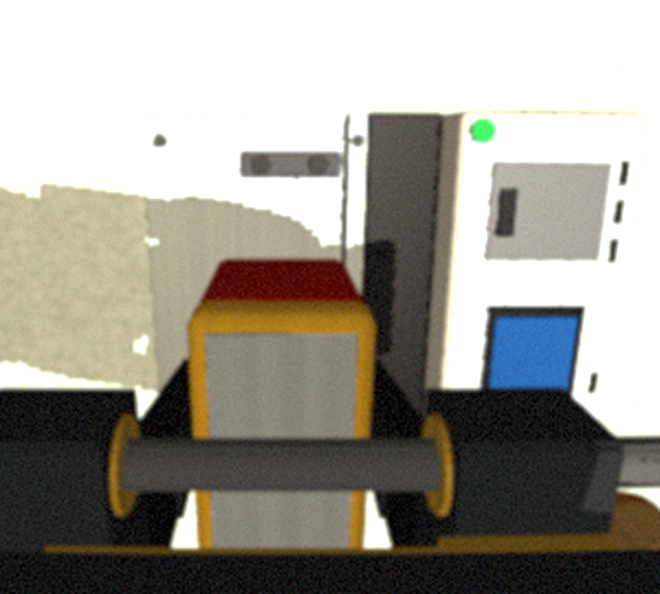

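Crop: held tin is clear, end stop bar at (290,164), fence line x≈345, both nearly square with the tin. I'll refine the fence angle and corner from this picture.

```bash
python3 - <<'E'
from h import *
import pickle
c=pickle.load(open('w6.pkl','rb'));g=cv2.cvtColor(c['pixels'],cv2.COLOR_RGB2GRAY).astype(float)
def vedge(x0,r0,r1,slope,sgn,z):
    pts=[]
    for r in range(r0,r1):
        x=int(round(x0+slope*(r-r0)));xs=np.arange(x-4,x+5);d=sgn*np.diff(g[r,xs]);k=d.argmax()
        if d[k]>25: 
            ks=[i for i in(k-1,k,k+1) if 0<=i<8]; w=np.clip(d[ks],0,None); pts.append((xs[0]+.5+(w*ks).sum()/w.sum(),r))
    Q=plane(c,pts,z)[:,:2]; v=cv2.fitLine(Q.astype(np.float32),cv2.DIST_HUBER,0,.01,.01).ravel()
    print(len(pts),pts[0],pts[-1],v,np.degrees(np.arctan2(v[1],v[0]))%180); return v
v=vedge(130+369/2.2,114,166,-2.7/57,-1,33)
pts=[]
for x in range(242,280):
    col=g[128:150,x]; d=np.diff(col); k=d.argmax(); pts.append((x,128+k+.5))
Q=plane(c,pts,33)[:,:2]; e=cv2.fitLine(Q.astype(np.float32),cv2.DIST_HUBER,0,.01,.01).ravel(); print('stop',pts[::8],e,np.degrees(np.arctan2(e[1],e[0]))%180)
for a in (7.0,7.5,8.0):
    th=np.radians(a);xd=np.array([np.cos(th),np.sin(th)]);yd=np.array([-xd[1],xd[0]])
    print(a,'home',xd*(xd@v[2:]-32.5)+yd*(yd@e[2:]-35))
E
```

```text
52 (np.float64(296.6345029239766), 114) (np.float64(294.73214285714283), 165) [  0.13  -0.99 536.45  99.37] 97.6573
stop [(242, np.float64(139.5)), (250, np.float64(140.5)), (258, np.float64(140.5)), (266, np.float64(140.5)), (274, np.float64(140.5))] [  0.99   0.12 494.84  86.32] 6.6872315
7.0 home [509.42  52.85]
7.5 home [509.77  52.99]
8.0 home [510.13  53.13]
```

apply_moves(increments=[[1,30,0,0,0],[1,35,0,0,0],[1,30,0,0,0],[1,20,0,0,0],[1,12,0,0,0],[1,6,0,0,0],[1,3,0,0,0],[1,0,0,0,0],[1,0,0,0,0]])

```text
t: 18.5
eef_pos: [497.4, 34.8, 69.3]
tcp_rot: [-0.118, 1.57, 0.013]
ft_force: [0.2, -0.2, -2.0]
opening: 0.471
```

apply_moves(increments=[[1,6,0,0,0],[1,3,0,0,0],[1,2,0,0,0],[1,1,0,0,0],[1,0,0,0,0],[1,0,0,0,0]])

```text
t: 19.1
eef_pos: [497.1, 34.8, 56.7]
tcp_rot: [0.61, 1.571, 0.74]
ft_force: [0.2, -0.3, -2.3]
opening: 0.472
```

apply_moves(increments=[[1,0.7,0,0,0],[1,0.5,0,0,0],[1,0,0,0,0],[1,0,0,0,0]])

```text
t: 19.5
eef_pos: [497.1, 34.8, 55.6]
tcp_rot: [0.049, 1.571, 0.18]
ft_force: [-1.0, -0.2, 1.8]
opening: 0.471
```

apply_moves(increments=[[1,0.3,3,3,0],[1,0,4,3,0],[1,0,3,3,0],[1,0,3,2,0],[1,0,0,0,0],[1,0,0,0,0]])

```text
t: 20.1
eef_pos: [506.6, 49.2, 55.6]
tcp_rot: [-0.149, 1.57, -0.018]
ft_force: [0.4, 0.2, 5.0]
opening: 0.468
```

apply_moves(increments=[[1,0,0,1,0],[1,0,0,1,0],[1,0,0,1,0],[1,0,0,0,0],[1,0,0,0,0]])

```text
t: 20.6
eef_pos: [506.9, 49.3, 55.6]
tcp_rot: [3.076, 1.566, -3.076]
ft_force: [-12.7, -5.3, 18.2]
opening: 0.471
```

Contact in the fence direction about 3 mm earlier than predicted, with Fz also rising. I'll ease off slightly, then slide towards the end stop.

apply_moves(increments=[[1,-0.5,0,-2,0],[1,0,1,0,0],[1,0,1,0,0],[1,0,0,0,0],[1,0,0,0,0]])

```text
t: 21.1
eef_pos: [507.2, 51.4, 55.6]
tcp_rot: [0.322, 1.57, 0.453]
ft_force: [0.1, 0.2, -1.4]
opening: 0.471
```

```bash
python3 - <<'E'
from h import *
import pickle
s=status.state();R=toolR();print(s['eef_pos'],s['ft_force'],s['moment'],jaw(R),'tool x',R[:,0])
d=cam('side','s7.png');pickle.dump(d,open('s7.pkl','wb'))
im=cv2.cvtColor(d['pixels'],cv2.COLOR_RGB2BGR)[130:260,140:300]
cv2.imwrite('pics/crop7.png',cv2.convertScaleAbs(cv2.resize(im,None,fx=4.5,fy=4.5,interpolation=cv2.INTER_CUBIC),alpha=1.4))
E
```

```text
[507.19  51.4   55.57] [ 0.06  0.24 -1.4 ] [ 0.01 -0.03 -0.04] 7.498924320809618 tool x [ 0.  0. -1.]
```

View pics/crop7.png

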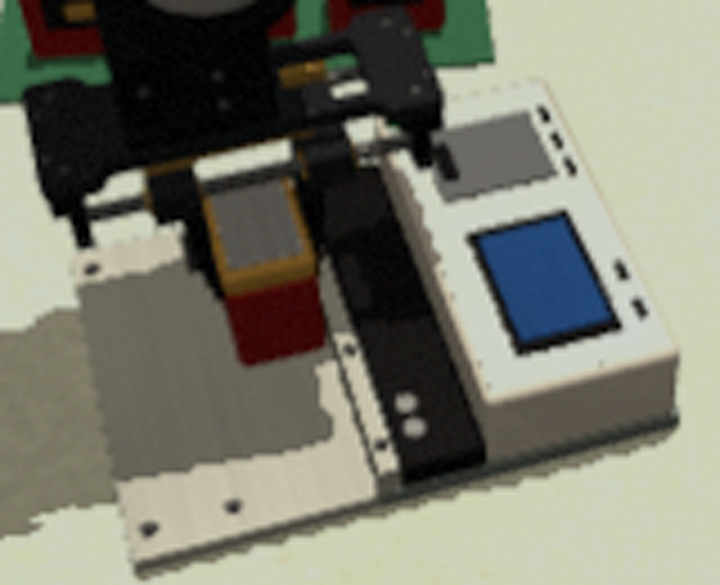

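Side crop: tin upright, bottom front corner at about (322,348), fence line at about (346,345). There may be a small gap left, so I'll check it numerically.

```bash
python3 - <<'E'
from h import *
import pickle
c=pickle.load(open('s7.pkl','rb'))
raw=lambda p:[[x/4.5+139.5,y/4.5+129.5] for x,y in p]
th=np.radians(7.5);xd=np.array([np.cos(th),np.sin(th)]);yd=np.array([-xd[1],xd[0]])
H=np.array([509.8,53.4]);T=np.array([507.2,51.4])
W=lambda o,x,y,z:[*(o+xd*x+yd*y),z]
def cr(P): return (proj(c,P)-[139.5,129.5])*4.5
print('pred tin bottom corners (front,back), lid corner',cr([W(T,22.5,-35,15),W(T,-22.5,-35,15),W(T,22.5,-35,85)]))
print('pred fence face top y=-35,-120',cr([W(H,22.5,-35,33),W(H,22.5,-120,33),W(H,22.5,-35,15)]),'back',cr([W(H,32.5,-35,33),W(H,32.5,-120,33)]))
g=cv2.cvtColor(c['pixels'],cv2.COLOR_RGB2HSV)
for r in (203,205,207,209,212,220,230,236): print(r,g[r,205:235,2],)
for r in (203,207): print(r,g[r,205:235,1])
E
```

```text
pred tin bottom corners (front,back), lid corner [[328.88 348.41]
 [240.9  370.62]
 [315.17 254.58]]
pred fence face top y=-35,-120 [[330.3  321.59]
 [374.45 455.21]
 [333.59 344.62]] back [[349.91 316.7 ]
 [395.28 449.68]]
203 [41 41 41 40 41 41 40 33 52 73 76 77 78 50 20 17 18 18 18 16 19 17 19 17
 19 19 20 17 16 18]
205 [ 42  41  42  41  41  41  40  56  49  99 135 142 133 122  65  17  16  17
  16  18  18  17  17  18  17  17  19  17  18  16]
207 [ 40  41  41  41  49  48  60  68  64  54 115  79  48  65  83  48  17  15
  18  16  17  17  18  19  17  18  19  19  17  20]
209 [ 66  67  69  73  74  74  74  75  75  55  66 121 119 117 137  82  24  17
  17  18  17  18  20  19  17  18  17  17  16  20]
212 [ 72  75  75  75  74 125 139 139 140 140  84  66 129 143 142 142  81  25
  16  18  18  16  20  19  18  18  18  18  18  18]
220 [ 73  72  73  72  75  75 100 132 139 139 140 140 136  80 107 138 142 141
 142  76  17  17  27  83 107 111  95  53  23  18]
230 [121 122 136 140 139 140 140 140 141 141 141 141 138 140 140 141  85  82
 112 116 118 137  83  28  18  17  18  19  21  16]
236 [143 142 142 143 142 141 140 141 141 140 141 142 141 139 139 140 140 141
  86  54  53  53  54  51  25   4   5   4   6  15]
203 [218 236 224 236 236 230 230 124  39  38  34  40  36  41  38  30  28  28
  14  32  27  30  54  45  40  40  26  30  48  43]
207 [236 211 236 224 151 128  68  49  36  38  35  32  21  27  25  16  30  34
  14  16  45  60  57  54  45  43  27  13  45  26]
```

The tin is about 3 mm short of the fence and now moves freely, so the earlier resistance was bed friction from pressing down too hard, not the fence. Sliding on with it just unloaded.

apply_moves(increments=[[1,0,0,0.7,0],[1,0,0,0.7,0],[1,0,0,0.7,0],[1,0,0,0,0],[1,0,0,0,0]])

```text
t: 21.65
eef_pos: [509.1, 51.5, 55.6]
tcp_rot: [0.683, 1.571, 0.814]
ft_force: [-1.6, -0.7, -1.4]
opening: 0.473
```

apply_moves(increments=[[1,0,0,0.7,0],[1,0,0,0.7,0],[1,0,0,0,0],[1,0,0,0,0]])

```text
t: 22.05
eef_pos: [509.3, 51.5, 55.6]
tcp_rot: [3.076, 1.568, -3.076]
ft_force: [-6.4, -3.9, 4.1]
opening: 0.473
```

apply_moves(increments=[[1,0,0.7,0,0],[1,0,0.7,0,0],[1,0,0.7,0,0],[1,0,0,0,0],[1,0,0,0,0]])

```text
t: 22.55
eef_pos: [509.0, 53.1, 55.6]
tcp_rot: [-3.013, 1.568, -2.882]
ft_force: [-6.9, -8.2, 4.1]
opening: 0.469
```

apply_moves(increments=[[1,0,0.7,0,0],[1,0,0.7,0,0],[1,0,0,0,0],[1,0,0,0,0]])

```text
t: 22.95
eef_pos: [508.9, 54.5, 55.6]
tcp_rot: [-2.995, 1.568, -2.864]
ft_force: [-5.7, -8.5, 4.6]
opening: 0.471
```

apply_moves(increments=[[1,0,0.7,0,0],[1,0,0.7,0,0],[1,0,0,0,0],[1,0,0,0,0]])

```text
t: 23.35
eef_pos: [508.9, 54.8, 55.7]
tcp_rot: [-2.545, 1.568, -2.413]
ft_force: [-6.4, -18.9, 5.3]
opening: 0.471
```

apply_moves(increments=[[1,0,0.7,0,0],[1,0,0.7,0,0],[1,0,0,0,0],[1,0,0,0,0]])

```text
t: 23.75
eef_pos: [508.9, 55.4, 55.9]
tcp_rot: [-2.346, 1.567, -2.214]
ft_force: [-6.9, -28.0, 6.7]
opening: 0.471
```

Both stops are reached. I'll ease the end-stop push, add some fence push and a light down-press, then check the tilt.

apply_moves(increments=[[1,0,-1.0,0,0],[1,0.4,0,0,0],[1,0,0,0.6,0],[1,0,0,0.5,0],[1,0,0,0,0],[1,0,0,0,0]])

```text
t: 24.35
eef_pos: [508.9, 55.3, 55.9]
tcp_rot: [-2.804, 1.566, -2.672]
ft_force: [-13.2, -21.3, 17.8]
opening: 0.474
```

```bash
python3 - <<'E'
from h import *
import pickle
s=status.state();R=toolR();print(s['eef_pos'],s['ft_force'],s['moment'],jaw(R),'tool x tilt mrad',R[:2,0]*1000,s['opening'])
c=cam('wrist','w8.png');d=cam('side');pickle.dump((c,d),open('w8.pkl','wb'))
a=cv2.cvtColor(c['pixels'],cv2.COLOR_RGB2BGR)[110:270,170:330]
b=cv2.cvtColor(d['pixels'],cv2.COLOR_RGB2BGR)[150:230,170:250]
z=np.hstack([cv2.resize(a,(400,400),interpolation=cv2.INTER_CUBIC),cv2.resize(b,(400,400),interpolation=cv2.INTER_CUBIC)])
cv2.imwrite('pics/crop8.png',cv2.convertScaleAbs(z,alpha=1.4))
E
```

```text
[508.94  55.27  55.88] [-13.17 -21.28  17.84] [-4.05  2.42  0.12] 7.549427054486659 tool x tilt mrad [-4.08 -2.07] 0.4742478126109215
```

View pics/crop8.png

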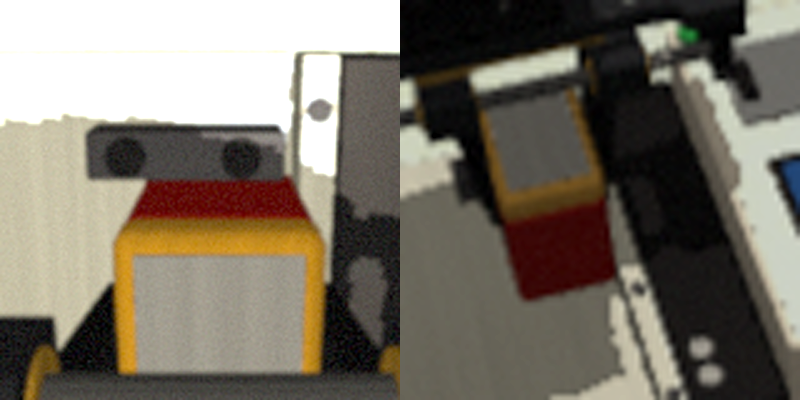

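Left: the tin's end is tight against the end stop (edge at row 180). Right: the tin's lower corner (613,272) is beside the fence line (622,272). I'll compare the tin's position in the grip with the in-air picture to detect pitch or slip.

```bash
python3 - <<'E'
from h import *
import pickle
a=pickle.load(open('w6.pkl','rb'));b,d=pickle.load(open('w8.pkl','rb'))
for c in(a,b):
    h=cv2.cvtColor(c['pixels'],cv2.COLOR_RGB2HSV).astype(int);L=[]
    br=(h[...,0]>11)&(h[...,0]<32)&(h[...,1]>100)&(h[...,2]>60)
    for x in range(228,288,10):
        r=np.where(br[150:240,x])[0]+150; g=np.where(h[150:240,x,1]>100)[0]+150
        L.append((x,g.min(),r.min(),r.max()))
    print(L,[ (np.where(br[r,200:310])[0].min()+200,np.where(br[r,200:310])[0].max()+200) for r in(215,235,250)])
s7=pickle.load(open('s7.pkl','rb'))
g=cv2.cvtColor(d['pixels'],cv2.COLOR_RGB2HSV)
for r in (198,200,202,204,206): print(r,g[r,203:222,2].tolist())
th=np.radians(7.5);xd=np.array([np.cos(th),np.sin(th)]);yd=np.array([-xd[1],xd[0]])
T=np.array([508.9,55.3]);print('pred tin corner px',proj(d,[[*(T+xd*22.5-yd*35),15],[*(T+xd*22.5-yd*35),33]]))
E
```

```text
[(228, np.int64(183), np.int64(197), np.int64(211)), (238, np.int64(178), np.int64(196), np.int64(211)), (248, np.int64(178), np.int64(197), np.int64(211)), (258, np.int64(178), np.int64(197), np.int64(211)), (268, np.int64(178), np.int64(197), np.int64(211)), (278, np.int64(178), np.int64(197), np.int64(211))] [(np.int64(216), np.int64(300)), (np.int64(216), np.int64(299)), (np.int64(217), np.int64(298))]
[(228, np.int64(184), np.int64(197), np.int64(211)), (238, np.int64(182), np.int64(197), np.int64(211)), (248, np.int64(182), np.int64(197), np.int64(211)), (258, np.int64(182), np.int64(198), np.int64(211)), (268, np.int64(172), np.int64(197), np.int64(211)), (278, np.int64(182), np.int64(197), np.int64(211))] [(np.int64(216), np.int64(299)), (np.int64(216), np.int64(299)), (np.int64(217), np.int64(298))]
198 [40, 40, 40, 40, 40, 40, 41, 40, 38, 52, 71, 76, 76, 47, 16, 5, 7, 6, 5]
200 [42, 43, 41, 41, 42, 41, 40, 40, 39, 45, 70, 75, 76, 77, 41, 8, 8, 6, 9]
202 [41, 42, 41, 40, 42, 40, 41, 40, 39, 38, 62, 73, 76, 76, 68, 33, 14, 16, 18]
204 [40, 40, 40, 41, 41, 39, 40, 41, 41, 36, 48, 127, 142, 142, 143, 91, 34, 16, 16]
206 [38, 40, 39, 40, 40, 44, 47, 47, 59, 66, 51, 61, 127, 113, 90, 112, 70, 24, 18]
pred tin corner px [[213.14 205.5 ]
 [212.4  200.38]]
```

Lid rows are unchanged (no pitch or slip in the grip), and in the side view red now meets the fence top with no bed between. I'll hold briefly, check that it's steady and the other items are where they were, then hand in.

apply_moves(increments=[[1,0,0,0.3,0],[1,0,0,0,0],[1,0,0,0,0],[1,0,0,0,0],[1,0,0,0,0]])

```text
t: 24.95
eef_pos: [508.9, 55.3, 55.9]
tcp_rot: [-2.851, 1.566, -2.72]
ft_force: [-15.0, -22.6, 19.3]
opening: 0.474
```

```bash
python3 - <<'E'
from h import *
import pickle
t=cam('top');t0=pickle.load(open('c0.pkl','rb'))['top']
for n,(x,y,w) in dict(a=(140,201,20),b=(140,240,18),tamper=(396,179,18),jar=(326,125,22)).items():
    d=np.abs(t['pixels'][y-w:y+w,x-w:x+w].astype(int)-t0['pixels'][y-w:y+w,x-w:x+w]).max(2);print(n,d.mean(),(d>40).sum())
s=status.state();print(s['t'],s['eef_pos'],s['ft_force'],s['opening'],s['qvel'])
env.job_done()
E
```

```text
a 14.97875 0
b 14.00462962962963 0
tamper 8.192901234567902 0
jar 11.301652892561984 0
25.0 [508.91  55.27  55.85] [-14.44 -21.73  18.81] 0.4746434091001559 [ 0. -0. -0. -0.  0. -0.]
the job is handed in; nothing more can be done
```

The job is handed in at t = 25 s, with the arm still gripping the uncoded tin and pushing it into the coder's corner.

- **Coded tin:** it stands on the near end of the green mat, in line with the finished tins. The wrist camera put it about 89 mm centre to centre from the middle tin, so the gap is about 19 mm. Its lid angle read 174° and the neighbour's 176–177°, within the measuring noise.
- **Uncoded tin:** it is gripped and held against both stops. The forces are steady at about 17 N on the fence, 20 N on the end stop and 19 N down onto the bed. The last pictures show no gap at the fence or end stop, and the lid sits in the grip as it did in the air, so it has not tilted or slipped.
- **Other items:** the finished tins, tamper and jar show no change from the first top picture.

**Disagreements:**
- The first resistance on the bed, about 3 mm short of the fence, was friction from pressing down too hard. I eased off and slid the tin home.
- Contact came about 0.7 mm before the position I had measured for the fence, and 1–2 mm beyond it for the end stop. Both are within the calibration error.
- Triangulated lid heights came out mostly 5–7 mm below the stated sizes, probably because the brass rim's side was included. I took the working heights from touching down instead.

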